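Level the cup caddy with its screw foot and press-check it

TASK

Shut the caddy's cup drawer fully, then lay the yellow spirit level upright on the middle of the caddy's top, lengthwise towards the foot with the black knob, and let go of it. Then turn that black knob until the bubble rests between the two black lines, let go of the knob, and finish by pressing down on the spirit level with a light but definite push, bubble still between the lines: end the job holding that push, without letting go. Leave the clay jebena, the green box and the tongs where they are.

Things in the scene. Friction and masses are not known exactly. Their poses are not given: they have to be found in the camera images.
- caddy_top (a point): Centre of the flat top of the grey caddy (160 deep x 200 wide x 100 mm high on 20 mm feet, top about 120 mm above the table when level). x points from the drawer side to the back, y across the caddy towards the foot with the black knob, z out of the top. The frame tilts with the caddy: at the start the knob side is low by 0.03 to 0.055 rad.
- drawer_front (a point): Point on the outer face of the white drawer front (188 wide x 88 mm high), in the middle of its width, 20 mm above its centre and 30 mm below the caddy's top. The drawer slides along the caddy's x axis; pushing the front towards +x shuts it with about 2 N, with a hard stop when shut.
- drawer (a joint): How far the drawer is open, m: 0 is fully shut, front flush with the caddy; 0.045 to 0.07 at the start.
- knob_mid (a point): Centre of the round black knob of the levelling foot: 40 mm diameter, 36 mm high, upright axis 150 mm from the caddy's middle (50 mm outside its side), fixed height, top 164 mm above the table. Clockwise from above raises the caddy's knob side 0.025 rad per radian of turn. 1.2 to 2.2 rad clockwise is needed from the start; more than one grasp may be needed.
- level_mid (a point): Centre of the yellow spirit level, a bar 180 long (its x) x 30 wide (y) x 40 mm high (z up), about 0.2 kg, lying on the table; 20 mm above its underside. The middle 72 mm is only 30 mm high with a green vial on it, top at 37 mm. The end blocks, 54 mm long each with a black pad on top, are 40 mm high. It may be laid either way round.
- bubble (a joint): Position of the white bubble (15 mm long) in the vial, in rad of the level's slope: 0.01 is 4 mm from the vial's middle (10 mm per radian of knob turn), positive along the level's own x, stops at 0.065. The bubble goes to the higher end and settles in about 1 s. The black lines stand 12 mm either side of the middle: it is between them within 0.0115 of 0.
- level: The same spirit level; origin at the centre of its underside.
- caddy: The same caddy; origin on the tilt line at its underside, 90 mm from its middle on the side away from the knob (two fixed feet there); axes as caddy_top. It tilts about its x only and cannot slide on the table.
- jebena: Clay coffee pot, 195 mm high, 120 mm across with handle and spout along its y, standing on a blue ceramic ring 14 mm high; origin at the centre of its underside. Not to be disturbed.
- enamel_box: Green lidded enamel box, 104 x 134 x 71 mm, with a latch; origin at the centre of its underside. Not to be disturbed.
- tongs: Small steel tongs lying flat, 160 mm long (y), 10 mm high; origin in their middle at the table. Not to be disturbed.
- knob: The whole levelling foot with the same knob; origin on its axis at the table. It turns with about 0.2 N m of friction and stays where it is left; under the knob there is only a 10 mm rod down to the caddy's bracket, 75 mm below.

How it is judged:
On the way, in this order (a step that is already met when the one before it is completed fails the run):
1. the drawer is fully shut (value of joint drawer below 0.006 m), for 0.2 s.
2. the spirit level lies on the middle of the caddy's top, along it towards the knob, and is let go (value of joint drawer below 0.006 m and x of level_mid in the frame of caddy_top between -0.05 and 0.05 m and y of level_mid in the frame of caddy_top between -0.05 and 0.05 m and z of level_mid in the frame of caddy_top between 0.014 and 0.026 m and angle between the x axis of level_mid and the y axis of caddy_top, either way round below 0.25 rad and angle between the z axis of level_mid and the z axis of caddy_top, either way round below 0.04 rad and angle between level_mid's own z axis and vertical below 0.3 rad and contact force between level and the fingers below 0.1 N and contact force between level and caddy above 0.8 N), for 0.3 s.
3. the caddy is levelled with the knob: the bubble rests between the lines, the level standing free and the knob let go (all of step 2 and value of joint bubble between -0.0115 and 0.0115 rad and angle between caddy_top's own z axis and vertical below 0.0115 rad and contact force between knob and the fingers below 0.1 N), for 0.4 s.
At the end, for the whole second after the job is handed in: Still pressing: 5 to 40 N between level and caddy, over 2 N from the fingers; bubble within 0.0115 rad (4.6 mm) of the middle, caddy within 0.0115 rad of level; level flat, within 50 mm of the middle of the top each way and 0.25 rad of the line to the knob; drawer within 6 mm of shut (value of joint drawer below 0.006 m and x of level_mid in the frame of caddy_top between -0.05 and 0.05 m and y of level_mid in the frame of caddy_top between -0.05 and 0.05 m and z of level_mid in the frame of caddy_top between 0.014 and 0.026 m and angle between the x axis of level_mid and the y axis of caddy_top, either way round below 0.25 rad and angle between the z axis of level_mid and the z axis of caddy_top, either way round below 0.04 rad and angle between level_mid's own z axis and vertical below 0.3 rad and value of joint bubble between -0.0115 and 0.0115 rad and angle between caddy_top's own z axis and vertical below 0.0115 rad and contact force between level and the fingers above 2 N and contact force between level and caddy between 5 and 40 N); the arm keeps its last pose, push and grip.
It fails at once if the jebena, the green box or the tongs pushed more than 30 mm or the jebena tipped (distance of any of jebena, enamel_box, tongs from where it was at the start of the episode above 0.03 m or angle between jebena's own z axis and vertical above 0.35 rad).
It fails at once if the level is pressed onto the caddy with brute force, over 60 N (contact force between level and caddy above 60 N).
It also fails if it takes over 72 s, if anything falls off the work surface, if the arm or the gripper's body presses on something with over 40 N, if the wrist force passes 120 N, or if a joint passes its speed limit or range.

ROBOT

A 6-joint arm with a two-finger parallel gripper is mounted at the origin on the work surface. World frame = base frame: x ahead of the robot, y to its left, z up, the work surface at z = 0. Lengths are in m, angles in rad, forces in N, time in s.
With the tool pointing down it reaches from about 0.35 to 0.975 m from the base axis. Payload 7.1 kg.
Tool frame: the origin (TCP) lies midway between the tips of the shut fingers; the grasp point (between the pads) lies 19 mm behind it; z points along the fingers, x is the direction in which the jaws open and shut, and the axes are right-handed (so a half turn about z gives the same grasp; the last joint's range is limited). The gripper opens to 88 mm and grips with 3 to 60 N. Pads are 20 mm wide; open, the fingers measure 115 mm over their backs; the gripper's body (75 mm by 178 mm) begins 61 mm behind the grasp point.
Start: joints at [-1.28, 0.423, 1.63, -0, 1.089, -0.019], TCP at [0.191, -0.595, 0.198] pointing down, gripper open.
Joint ranges: [-3, 3], [-0.9, 2.11], [0.09, 2.58], [-1.31, 4.45], [0.11, 2.69], [-2.54, 2.54]. Speed limits (rad/s): [2.39, 2.39, 3.01, 3.14, 3.14, 3.14].

INTERFACE

Orientations are given as a unit quaternion [w, x, y, z].
In Python, from station import move_pose, movel, movej, command_gripper, wait, inverse_kinematics, read_camera, camera_info, MotionError, job_done, get_time, get_joint_pos, get_qvel, get_effort, get_tcp_pos, get_ee_rot, get_ft_force, get_ft_torque, get_grip_width gives the robot as it stands. Calls block until the motion is done:
- move_pose(position, orientation): joint-space move of the TCP to a pose.
- movel(position, frame=None, v=0.15, until_force=None): straight line of the TCP; frame=None keeps the orientation; v is the mean speed in m/s. With until_force (N) it stops when the force on the tool has changed by that much, and returns True; else False.
- movej(angles): joint-space move.
- command_gripper(opening): opening from 0.0 (shut) to 1.0 (fully open); the grip force is fixed at half the most; returns when the fingers have stopped.
- wait(seconds).
- inverse_kinematics(position, orientation): joint angles nearest the present ones, or None.
- read_camera(name): name is "scene" or "top" or "wrist"; returns the picture (400x640x3 uint8, red, green, blue); there is no depth.
- camera_info(name): a dict with "intrinsics" (3x3 intrinsics, pixels), "T" (4x4, takes a point from camera to world coordinates); the wrist camera has in their place "tool_from_camera" (4x4, takes a point from camera to tool coordinates, whose origin is the TCP and whose axes are the tool frame's). Camera axes: x right, y up, looking along -z (the intrinsics and any distortion apply to the point x, -y, -z); pixel columns grow to the right and rows downward; lengths in m; the calibration is good to about 2 mm. A picture is of the moment at which its call begins: read the wrist's pose just before it. camera_info takes no time and is no camera call.
A pose or a line that the arm cannot do raises MotionError and nothing moves.
- job_done(): hands the job in, once; it reports no verdict.
Readings, each from a call of its own:
- get_time(): time.
- get_joint_pos(): joint angles.
- get_qvel(): joint speeds.
- get_effort(): joint torques, N m.
- get_tcp_pos(): TCP position.
- get_ee_rot(): TCP orientation.
- get_ft_force(): force on the tool from outside, world axes, zero at the start.
- get_ft_torque(): the same for the moment, N m.
- get_grip_width(): opening from 0.0 (shut) to 1.0 (fully open).
Only numpy, scipy, OpenCV 4.12 (cv2) and the standard library are available. Lean on these libraries where they do the work, as an engineer would, in place of code of your own. Each camera call takes 0.05 s, during which the arm holds its last target. There are 200 camera calls.

## Working session

There is one attempt and no reset: what is moved stays moved. The work goes in short steps, each a Python script; the robot and the scene stay as the last script left them, time stands still between calls to the robot, and variables do not carry over. Pictures are saved under pics/ and viewed, about 8 in all and at most 12, crops included, and the job is handed in when it is done.

```bash
mkdir -p pics; ls; python3 - <<'E'
from station import *
import cv2,numpy as np
np.set_printoptions(precision=4,suppress=True)
a=read_camera("scene");b=read_camera("top")
for n in("scene","top","wrist"):
    print(n,camera_info(n))
cv2.imwrite("pics/scene0.png",a[...,::-1]);cv2.imwrite("pics/top0.png",b[...,::-1])
print(get_ee_rot(),get_tcp_pos(),get_time())
E
```

```text
pics
scene {'intrinsics': array([[515.3486,   0.    , 319.7323],
       [  0.    , 515.3486, 202.9414],
       [  0.    ,   0.    ,   1.    ]]), 'T': array([[ 0.4353, -0.6157,  0.6568,  1.6356],
       [ 0.9003,  0.2978, -0.3175, -0.5872],
       [-0.0001,  0.7295,  0.6839,  0.9774],
       [ 0.    ,  0.    ,  0.    ,  1.    ]])}
top {'intrinsics': array([[368.3396,   0.    , 312.1705],
       [  0.    , 368.3396, 199.8473],
       [  0.    ,   0.    ,   1.    ]]), 'T': array([[ 0.0241,  0.9961, -0.0852,  0.5371],
       [-0.9997,  0.0234, -0.0097, -0.1019],
       [-0.0077,  0.0854,  0.9963,  1.0281],
       [ 0.    ,  0.    ,  0.    ,  1.    ]])}
wrist {'intrinsics': array([[341.7672,   0.    , 315.5926],
       [  0.    , 341.7672, 199.5547],
       [  0.    ,   0.    ,   1.    ]]), 'tool_from_camera': array([[ 1.    , -0.0005, -0.    ,  0.0013],
       [-0.0005, -0.9649, -0.2626, -0.0719],
       [ 0.0001,  0.2626, -0.9649, -0.1868],
       [ 0.    ,  0.    ,  0.    ,  1.    ]])}
[-0.0004  0.8077 -0.5895 -0.0005] [ 0.1904 -0.5947  0.1969] 0.1
```

View pics/top0.png

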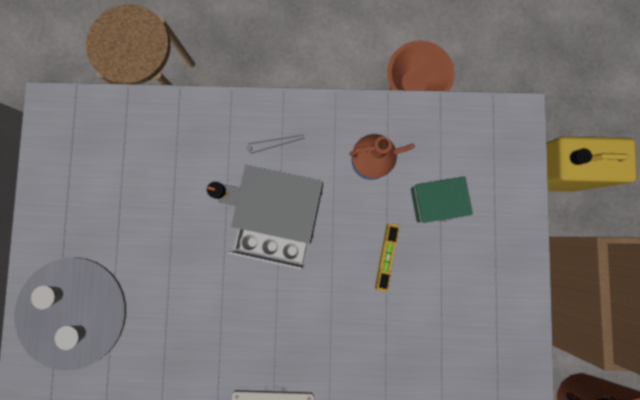

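View pics/scene0.png

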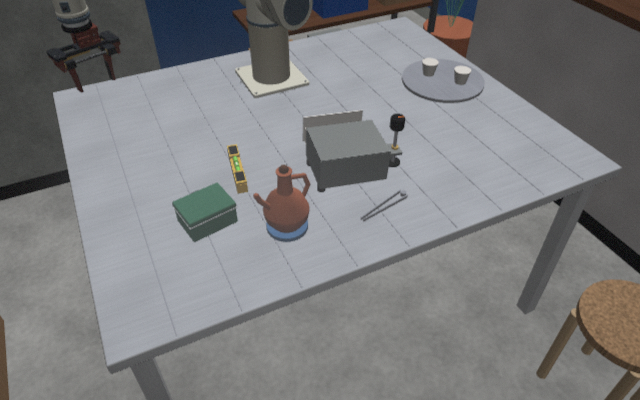

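Top view: the caddy's grey top is at about (278,203) px, with the open drawer on its lower side (270,247), the knob at (216,190) and the level at (388,257) lying nearly vertical in the image. The jebena is at (375,157), the box at (442,200) and the tongs at (276,144). The scene view agrees with this.

```bash
cat > h.py <<'E'
from station import *
import cv2,numpy as np
from scipy.spatial.transform import Rotation as R
np.set_printoptions(precision=4,suppress=True)
def ray(uv,K,T):
    uv=np.atleast_2d(np.float64(uv)); d=np.c_[(uv[:,0]-K[0,2])/K[0,0],-(uv[:,1]-K[1,2])/K[1,1],-np.ones(len(uv))]
    return T[:3,3],d@T[:3,:3].T
def onz(uv,z,cam,T=None):
    i=camera_info(cam); o,d=ray(uv,i["intrinsics"],i["T"] if T is None else T)
    return o+d*((z-o[2])/d[:,2:])
def wristT():
    T=np.eye(4);q=get_ee_rot();T[:3,:3]=R.from_quat([q[1],q[2],q[3],q[0]]).as_matrix();T[:3,3]=get_tcp_pos()
    return T@camera_info("wrist")["tool_from_camera"]
def down(yaw):  # tool x axis (jaw direction) at world angle yaw, z down
    x=np.array([np.cos(yaw),np.sin(yaw),0]);z=np.array([0,0,-1.]);q=R.from_matrix(np.c_[x,np.cross(z,x),z]).as_quat()
    return np.array([q[3],*q[:3]])
def cnt(m,minA=30):
    m=cv2.morphologyEx(m.astype(np.uint8),cv2.MORPH_CLOSE,np.ones((3,3)))
    return sorted([c for c in cv2.findContours(m,0,2)[0] if cv2.contourArea(c)>minA],key=cv2.contourArea,reverse=True)
E
python3 - <<'E'
from h import *
im=cv2.imread("pics/top0.png");hsv=cv2.cvtColor(im,cv2.COLOR_BGR2HSV);H,S,V=cv2.split(hsv)
roi=np.zeros(H.shape,bool);roi[90:390,190:500]=1
c=cnt(roi&(H>12)&(H<75)&(S>120)&(V>80))
for k in c[:3]:
    r=cv2.minAreaRect(k);print("level?",r);b=cv2.boxPoints(r);print(onz(b,.04,"top"),onz(r[0],.03,"top"))
print("gray",hsv[200,280],"box",hsv[200,440],"table",hsv[330,280],"knob",hsv[190,216])
c=cnt(roi&(S<40)&(V<int(V[200,280])+12)&(V>int(V[200,280])-25),500)
for k in c[:2]:
    p=cv2.approxPolyDP(cv2.convexHull(k),4,True)[:,0];print("caddy",cv2.contourArea(k),p.tolist());print(onz(p,.12,"top"))
r=np.zeros(H.shape,bool);r[175:205,200:232]=1
c=cnt(r&(V<45),20)
for k in c: print("knob",cv2.minEnclosingCircle(k),onz(cv2.minEnclosingCircle(k)[0],.155,"top"))
for n,p in dict(jeb=(374,160),box=(442,200),tong=(276,144)).items(): print(n,onz(p,0.03,"top"))
cv2.imwrite("pics/top_crop.png",cv2.resize(im[125:300,195:415],None,fx=3.5,fy=3.4,interpolation=2))
E
```

```text
level? ((386.68017578125, 257.12066650390625), (12.117218017578125, 66.73204803466797), 10.060689926147461)
[[ 0.39   -0.2631  0.04  ]
 [ 0.5636 -0.2926  0.04  ]
 [ 0.5587 -0.3245  0.04  ]
 [ 0.3853 -0.2945  0.04  ]] [[ 0.4731 -0.2955  0.03  ]]
gray [ 90   2 111] box [ 76 106  91] table [120  11 140] knob [60 10 25]
caddy 5850.5 [[303, 267], [232, 252], [206, 192], [208, 183], [245, 165], [322, 181]]
[[ 0.45   -0.0747  0.12  ]
 [ 0.482   0.1002  0.12  ]
 [ 0.6281  0.1712  0.12  ]
 [ 0.6508  0.1673  0.12  ]
 [ 0.6982  0.0768  0.12  ]
 [ 0.6623 -0.1163  0.12  ]]
knob ((216.42105102539062, 189.63157653808594), 8.747876167297363) [[0.6309 0.136  0.155 ]]
jeb [[ 0.7361 -0.259   0.03  ]]
box [[ 0.6303 -0.4442  0.03  ]]
tong [[0.7746 0.0113 0.03  ]]
```

View pics/top_crop.png

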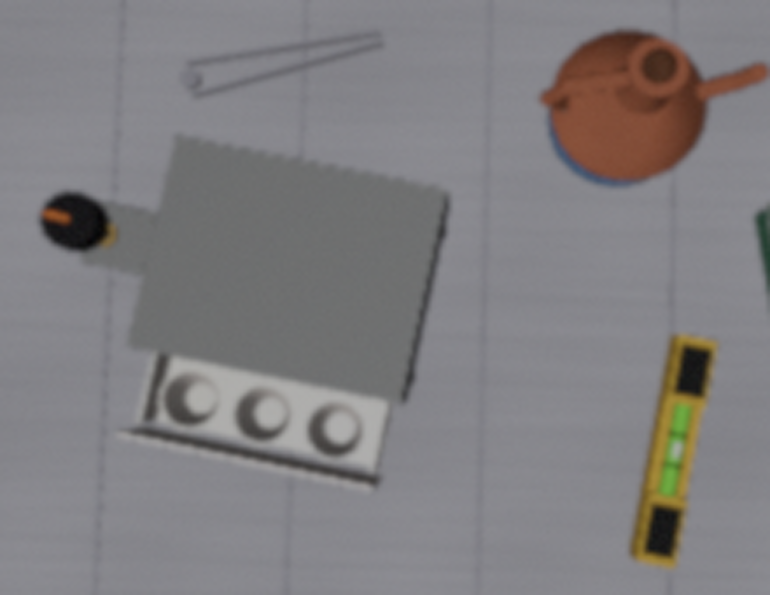

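Crop: the caddy top's corners are at about (177,133), (448,190), (402,400) and (128,345) in crop pixels. The level's bubble is roughly mid-vial. Next I compute the caddy frame and shut the drawer.

```bash
python3 - <<'E'
from h import *
cp=np.array([(177,133),(448,190),(402,400),(128,345)])/[3.5,3.4]+[195,125]
P=np.array([onz(p,z,"top")[0] for p,z in zip(cp,[.112,.12,.12,.112])])
c=P.mean(0); ey=(P[0]+P[3]-P[1]-P[2])[:2];ex=(P[0]+P[1]-P[2]-P[3])[:2]
print("corners",P,"c",c,"W",np.linalg.norm(ey)/2,"D",np.linalg.norm(ex)/2,"yaw ey",np.arctan2(*ey[::-1]),"yaw ex",np.arctan2(*ex[::-1]))
k=onz((216.42,189.63),.155,"top")[0]; print("knob dist",np.linalg.norm((k-c)[:2]),"dir",np.arctan2((k-c)[1],(k-c)[0]))
dp=np.array([(120,432),(378,486)])/[3.5,3.4]+[195,125]
D=onz(dp,.11,"top");print("drawer front top edge",D,"from c",np.linalg.norm((D.mean(0)-c)[:2]))
# front point
th=np.arctan2(*ey[::-1]); 
for yaw in (th,th-np.pi):
  print(yaw,[inverse_kinematics(list(p),list(down(yaw))) for p in ([.40,.04,.25],[.6,0,.2])])
for w in(-.17+np.pi/2,-.17-np.pi/2): print(w,inverse_kinematics([.473,-.295,.2],list(down(w))))
E
```

```text
corners [[ 0.7019  0.0771  0.112 ]
 [ 0.6627 -0.1188  0.12  ]
 [ 0.5094 -0.0899  0.12  ]
 [ 0.5443  0.1057  0.112 ]] c [ 0.6046 -0.0065  0.116 ] W 0.19921788377659458 D 0.1580403618036561 yaw ey 1.3836023761668734 yaw ex -0.1829694798664015
knob dist 0.14487045555052677 dir 1.388146465189523
drawer front top edge [[ 0.4811  0.1091  0.11  ]
 [ 0.4468 -0.0744  0.11  ]] from c 0.142649648618764
1.3836023761668734 [array([ 0.0701,  0.0108,  2.0351, -0.    ,  1.0957, -1.3135]), array([-0.0198,  0.384 ,  1.685 , -0.    ,  1.0727, -1.4034])]
-1.7579902774229197 [array([ 0.0701,  0.0108,  2.0351, -0.    ,  1.0957,  1.8281]), array([-0.0198,  0.384 ,  1.685 , -0.    ,  1.0727,  1.7382])]
1.4007963267948966 [-0.579   0.3217  1.7788 -0.      1.0411 -1.9798]
-1.7407963267948965 [-0.579   0.3217  1.7788 -0.      1.0411  1.1618]
```

```bash
cat >> h.py <<'E'
c=np.array([.6046,-.0065]);A=-.187;ex=np.array([np.cos(A),np.sin(A)]);ey=np.array([-np.sin(A),np.cos(A)]);th=A+np.pi/2
def cad(x,y,z): return [*(c+x*ex+y*ey),z]
E
python3 - <<'E'
from h import *
p=get_tcp_pos();movel([p[0],p[1],.26],v=.2)
move_pose(cad(-.2,0,.2),down(th)); command_gripper(0)
movel(cad(-.2,0,.075),v=.15)
f0=get_ft_force()
print(movel(cad(-.07,0,.075),v=.06,until_force=14))
t=np.array(get_tcp_pos());print("stop x",(t[:2]-c)@ex,(t[:2]-c)@ey,t,get_ft_force()-f0,get_time())
wait(.3);print(get_ft_force()-f0)
movel(cad(-.2,0,.075),v=.15);movel(cad(-.2,0,.28),v=.25)
im=read_camera("top");cv2.imwrite("pics/top1.png",cv2.resize(im[125:300,195:415,::-1],None,fx=3.5,fy=3.4,interpolation=2))
move_pose([.473,-.295,.22],down(-.17-np.pi/2));command_gripper(1)
np.save("w1T.npy",wristT());im=read_camera("wrist");cv2.imwrite("pics/w1.png",im[...,::-1]);print(get_time(),get_tcp_pos())
E
```

```text
True
stop x -0.09228999355719789 -0.00013951802657958463 [0.5139 0.0105 0.0743] [ 1.8157 -0.2811 -0.5504] 6.8667
[2.3919 0.1919 0.0762]
12.6083 [ 0.473 -0.295  0.22 ]
```

View pics/w1.png

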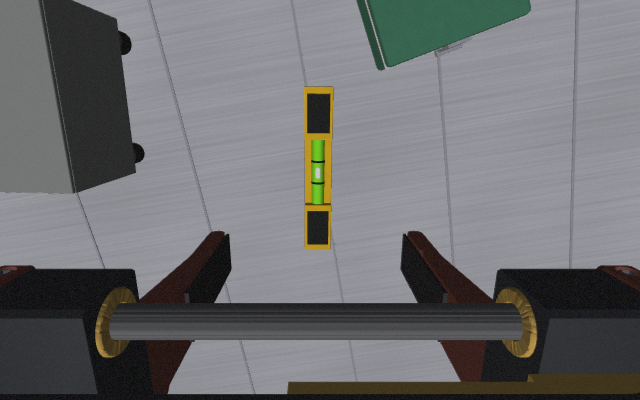

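View pics/top1.png

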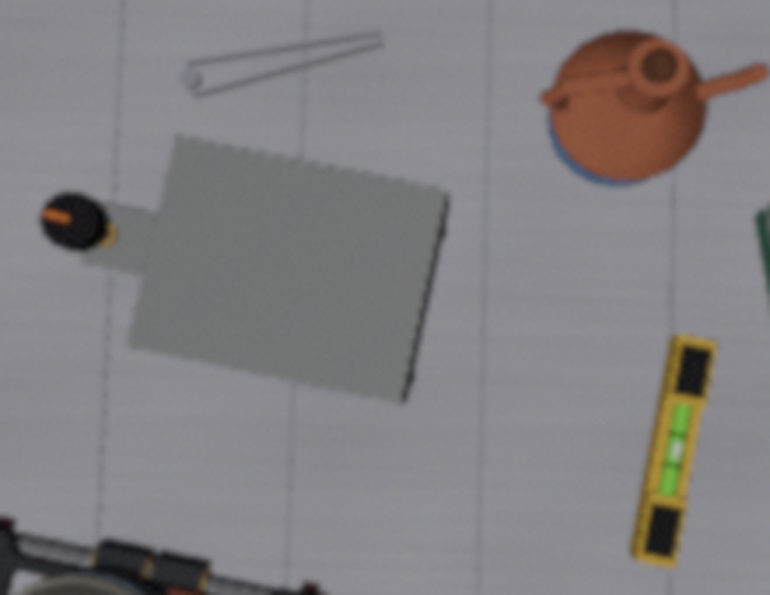

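The drawer is flush, with no white visible in the top view. In the wrist view the level runs from (318,87) to (318,248), with the bubble at (318,173).

```bash
python3 - <<'E'
from h import *
im=cv2.imread("pics/w1.png");H,S,V=cv2.split(cv2.cvtColor(im,cv2.COLOR_BGR2HSV))
roi=np.zeros(H.shape,bool);roi[60:262,250:390]=1
k=cnt(roi&(H>12)&(H<75)&(S>110)&(V>60))[0]
r=cv2.minAreaRect(k);b=cv2.boxPoints(r);T=np.load("w1T.npy")
P=onz(b,.04,"wrist",T);print(r,P,P.mean(0),[np.linalg.norm(P[i]-P[(i+1)%4]) for i in(0,1)])
d=P[1]-P[0] if np.linalg.norm(P[1]-P[0])>.1 else P[2]-P[1];print("axis",np.arctan2(d[1],d[0]))
print(onz((318,172),.037,"wrist",T))
E
```

```text
((317.9999694824219, 167.99996948242188), (161.99996948242188, 27.999996185302734), 90.0) [[ 0.5652 -0.2998  0.04  ]
 [ 0.5604 -0.3279  0.04  ]
 [ 0.3842 -0.3001  0.04  ]
 [ 0.3897 -0.2681  0.04  ]] [ 0.4749 -0.299   0.04  ] [np.float64(0.02857959740246513), np.float64(0.17840565743193898)]
axis 2.9846778245800203
[[ 0.4755 -0.2991  0.037 ]]
```

```bash
cat > place.py <<'E'
from h import *
g=[.4748,-.298]; q=down(-.164-np.pi/2)
move_pose([*g,.1],q); movel([*g,.005],v=.1); command_gripper(0); print("grip",get_grip_width(),get_tcp_pos())
movel([*g,.24],v=.25)
d=down(A);r=R.from_rotvec(np.r_[ex,0]*-.042)*R.from_quat([d[1],d[2],d[3],d[0]]);x=r.as_quat();qt=np.array([x[3],*x[:3]])
move_pose(cad(0,-.02,.22),qt); print("grip",get_grip_width())
movel(cad(0,-.02,.14),v=.12); hit=movel(cad(0,-.02,.112),v=.03,until_force=3)
print(hit,get_tcp_pos(),get_ft_force()); command_gripper(1); wait(.3)
movel(cad(0,-.02,.2),v=.15); move_pose(cad(0,-.02,.24),d); wait(.8)
np.save("w2T.npy",wristT());cv2.imwrite("pics/w2.png",read_camera("wrist")[...,::-1])
move_pose(cad(0,.15,.25),d);np.save("w3T.npy",wristT());cv2.imwrite("pics/w3.png",read_camera("wrist")[...,::-1])
cv2.imwrite("pics/w23.png",np.hstack([cv2.imread("pics/w2.png")[:,130:530],cv2.imread("pics/w3.png")[:,130:530]]))
print(get_time())
E
python3 place.py
```

```text
grip 0.005643028877414905 [ 0.4751 -0.2982  0.0053]
grip 0.0039613168205272905
False [ 0.601  -0.0261  0.1121] [-0.0597 -0.9763 -0.166 ]
24.0667
```

View pics/w23.png

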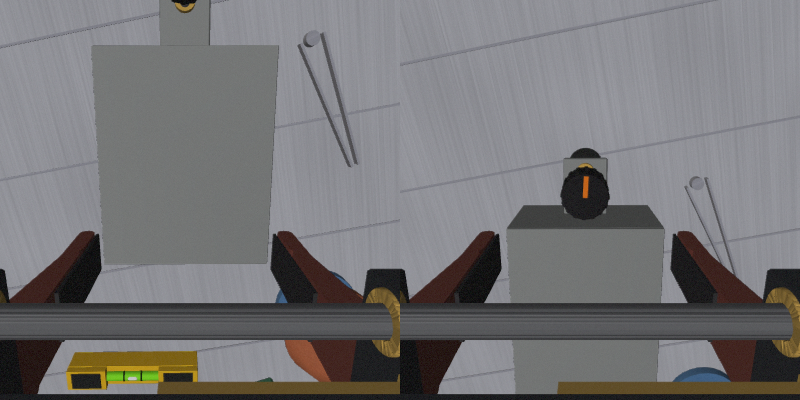

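The grasp missed: the fingers closed fully, and the level is still on the table at the lower left of the wrist view, about (132,375). The knob sits at about (585,193) in the right half. I'll locate the level again.

```bash
python3 - <<'E'
from h import *
p=get_tcp_pos();print(p)
im=read_camera("top");cv2.imwrite("pics/top2.png",im[...,::-1])
for n,f in(("before","pics/top0.png"),("now","pics/top2.png")):
    H,S,V=cv2.split(cv2.cvtColor(cv2.imread(f),cv2.COLOR_BGR2HSV));roi=np.zeros(H.shape,bool);roi[90:390,325:500]=1
    for k in cnt(roi&(H>12)&(H<75)&(S>120)&(V>80))[:2]:
        r=cv2.minAreaRect(k);P=onz(cv2.boxPoints(r),.04,"top");print(n,r,P.mean(0))
im2=cv2.imread("pics/w2.png");H,S,V=cv2.split(cv2.cvtColor(im2,cv2.COLOR_BGR2HSV))
ii=camera_info("wrist");
for m,z in(((H>35)&(H<75)&(S>120)&(V>80),.037),):
    k=cnt(m)[0];r=cv2.minAreaRect(k);print("w2 vial",r,onz(r[0],z,"wrist",np.load("w2T.npy")))
# where does (0.4748,-.298,.03) project in w1?
T=np.load("w1T.npy");v=np.linalg.inv(T)@[.4748,-.298,.03,1];K=ii["intrinsics"];print(K[0,2]+K[0,0]*v[0]/-v[2],K[1,2]-K[1,1]*v[1]/-v[2])
cv2.imwrite("pics/top2c.png",cv2.resize(im[100:360,180:480,::-1],None,fx=2.5,fy=2.3,interpolation=2))
E
```

```text
[0.6322 0.1395 0.2497]
before ((386.68017578125, 257.12066650390625), (12.117218017578125, 66.73204803466797), 10.060689926147461) [ 0.4744 -0.2937  0.04  ]
now ((386.7267150878906, 257.04022216796875), (12.053693771362305, 66.55735778808594), 10.060689926147461) [ 0.4746 -0.2938  0.04  ]
w2 vial ((262.0, 375.5), (9.0, 52.0), 90.0) [[ 0.4763 -0.2937  0.037 ]]
317.09106442829034 171.63998905643626
```

View pics/top2c.png

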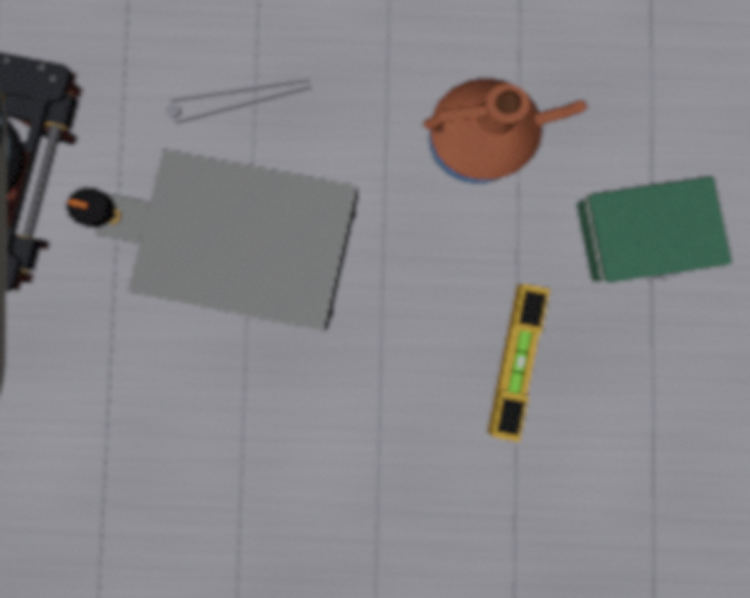

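The level hasn't moved, and the projections agree with each other: the knob is at its predicted row. I'll retry the grasp step by step, with pictures of the straddle and the closing.

```bash
python3 - <<'E'
from h import *
g=[.4750,-.2965]; q=down(-.164-np.pi/2)
move_pose([*g,.13],q); command_gripper(1); a=read_camera("wrist")
print(get_tcp_pos(),get_grip_width(),movel([*g,.006],v=.1,until_force=6),get_tcp_pos(),get_ft_force())
b=read_camera("wrist"); t=get_time(); print("ret",command_gripper(0)); print("w",get_grip_width(),get_time()-t); wait(.3); print(get_grip_width(),get_ft_force(),get_tcp_pos(),get_time())
d=read_camera("wrist")
cv2.imwrite("pics/g.png",np.hstack([x[100:,190:450,::-1] for x in(a,b,d)]))
E
```

```text
[ 0.4755 -0.2961  0.1301] 0.995600285519027 False [ 0.4755 -0.2968  0.0066] [ 0.1925 -0.1203  0.6106]
ret False
w 0.005709417294939219 1.3416999999999994
0.004691777188138439 [-0.7494 -0.4344  0.3462] [ 0.475  -0.2965  0.006 ] 29.2167
```

View pics/g.png

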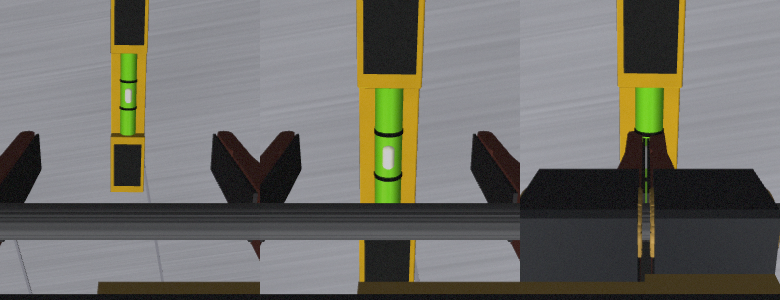

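The fingers closed over the vial section without resistance, so the mid-section can't be gripped. I'll grip the inner part of the end block away from the knob instead, 47 mm from the level's centre.

```bash
python3 - <<'E'
from h import *
g=[.4286,-.2888]; q=down(-.164-np.pi/2)
command_gripper(1); p=get_tcp_pos(); movel([p[0],p[1],.06],v=.15); movel([*g,.06],v=.15); movel([*g,.006],v=.12,until_force=6)
print(command_gripper(0),get_grip_width(),get_tcp_pos())
if get_grip_width()>.25:
    movel([*g,.2],v=.2); print(get_grip_width(),get_ft_force(),get_ft_torque()); 
    cv2.imwrite("pics/l.png",read_camera("wrist")[...,::-1])
print(get_time())
E
```

```text
False 0.3364773722780492 [ 0.4286 -0.2888  0.006 ]
0.33867191207397596 [-0.1753  0.0938 -1.5004] [0.0394 0.1135 0.0144]
34.3083
```

```bash
cat > place.py <<'E'
from h import *
d=down(A);r=R.from_rotvec(np.r_[ex,0]*-.042)*R.from_quat([d[1],d[2],d[3],d[0]]);x=r.as_quat();qt=np.array([x[3],*x[:3]])
Y=-.067
move_pose(cad(0,Y,.2),qt); movel(cad(0,Y,.14),v=.15); print("grip",get_grip_width())
hit=movel(cad(0,Y,.121),v=.03,until_force=3)
print(hit,get_tcp_pos(),get_ft_force()); command_gripper(1); wait(.2)
movel(cad(0,Y,.19),v=.15); move_pose(cad(0,-.02,.24),d); wait(.3)
np.save("w2T.npy",wristT());cv2.imwrite("pics/w2.png",read_camera("wrist")[...,::-1])
print(get_time())
im=cv2.imread("pics/w2.png");H,S,V=cv2.split(cv2.cvtColor(im,cv2.COLOR_BGR2HSV));T=np.load("w2T.npy")
k=cnt((H>12)&(H<75)&(S>110)&(V>60))[0];r=cv2.minAreaRect(k);P=onz(cv2.boxPoints(r),.158,"wrist",T);print(r)
print("level in caddy",[((p[:2]-c)@ex,(p[:2]-c)@ey) for p in [*P,P.mean(0)]])
u,v,w,h=cv2.boundingRect(k);cv2.imwrite("pics/w2c.png",cv2.resize(im[max(v-20,0):v+h+20,max(u-60,0):u+w+60],None,fx=2.2,fy=2.2,interpolation=2))
E
python3 place.py
```

```text
grip 0.33795423719614015
True [ 0.5924 -0.0723  0.1249] [1.2603 0.666  2.5075]
38.95
((318.0, 187.5), (217.0, 38.0), 90.0)
level in caddy [(np.float64(-0.012243872493358962), np.float64(0.06975760951024994)), (np.float64(0.01587112869607064), np.float64(0.0697497137385187)), (np.float64(0.01881795235976398), np.float64(-0.11050820921852199)), (np.float64(-0.014568936283001092), np.float64(-0.11054693383993534)), (np.float64(0.0019690680698686972), np.float64(-0.02038695495242217))]
```

View pics/w2c.png

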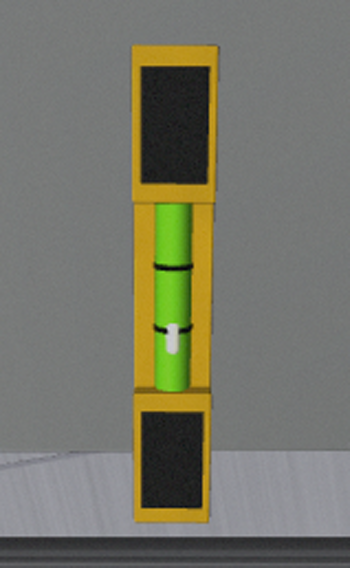

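The level is upright at caddy (0.002, -0.020). The bubble is at crop row 339 and the lines at 267 and 328, so it is 16 mm off, which is about 0.041 rad or 1.63 rad of clockwise turn. The knob in w3 matches caddy (0, 0.150).

```bash
cat > knob.py <<'E'
from h import *
import sys
turn=float(sys.argv[1]); q=down(.92)
move_pose(cad(0,.15,.21),q); movel(cad(0,.15,.130),v=.12,until_force=8)
command_gripper(0); print("w",get_grip_width(),get_tcp_pos())
j=np.array(get_joint_pos());j[5]+=turn;movej(list(j));print("j6",get_joint_pos()[5]-j[5],get_ft_torque(),get_time())
command_gripper(1);p=get_tcp_pos();movel([p[0],p[1],.24],v=.2);move_pose(cad(0,-.02,.24),down(A));wait(.2)
np.save("w4T.npy",wristT());im=read_camera("wrist")[...,::-1].copy();cv2.imwrite("pics/w4.png",im);print(get_time())
H,S,V=cv2.split(cv2.cvtColor(im,cv2.COLOR_BGR2HSV));T=wristT()
k=cnt((H>12)&(H<75)&(S>110)&(V>60))[0];r=cv2.minAreaRect(k);P=onz(cv2.boxPoints(r),.16,"wrist",T);print(r)
print("level in caddy",[((p[:2]-c)@ex,(p[:2]-c)@ey) for p in [*P,P.mean(0)]])
g=((H>35)&(H<75)&(S>120)&(V>80));gk=cnt(g)[0];x,y,w,h=cv2.boundingRect(gk);col=x+w//2
b=cnt((S[y:y+h,col-4:col+5]<60)&(V[y:y+h,col-4:col+5]>140),8);print("bubble row",[cv2.boundingRect(i)[1]+y+cv2.boundingRect(i)[3]/2 for i in b])
dk=V[y:y+h,col-7:col+8].mean(1);print("dark rows",[(i+y,int(dk[i])) for i in range(h) if dk[i]<np.median(dk)-25])
u,v,w,h=cv2.boundingRect(k);cv2.imwrite("pics/w4c.png",cv2.resize(im[max(v-20,0):v+h+20,max(u-60,0):u+w+60],None,fx=2.2,fy=2.2,interpolation=2))
E
python3 knob.py 1.63
```

```text
w 0.44410030690651087 [0.6315 0.1397 0.1299]
j6 -0.0010816741435464294 [-0.1435  0.749   0.1685] 42.85
45.4667
((317.5, 195.5), (213.0, 39.0), 90.0)
level in caddy [(np.float64(-0.012413392367478265), np.float64(0.06437830524097969)), (np.float64(0.016554419461551787), np.float64(0.06442401901947452)), (np.float64(0.019773278188195194), np.float64(-0.11408268580181165)), (np.float64(-0.01454158995263981), np.float64(-0.11414280297822046)), (np.float64(0.0023431788324071996), np.float64(-0.024855791129894483))]
bubble row [203.5]
dark rows [(161, 128), (189, 53), (190, 18), (191, 81), (217, 55), (218, 22), (219, 85), (245, 129)]
```

View pics/w4c.png

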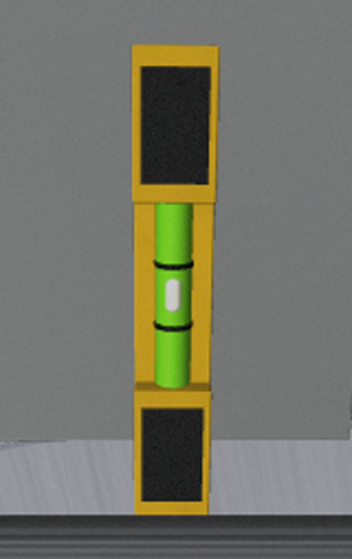

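The bubble now sits centred, at row 203.5 with the lines at 190 and 218. Next is the press on the end block nearest the fixed feet.

```bash
python3 - <<'E'
from h import *
command_gripper(0); q=down(A); move_pose(cad(.002,-.077,.2),q); movel(cad(.002,-.077,.17),v=.1); wait(.2); f0=np.array(get_ft_force())
print("hit",movel(cad(.002,-.077,.150),v=.015,until_force=10),get_tcp_pos())
wait(.3)
for i in range(8):
    f=np.array(get_ft_force())-f0; p=np.array(get_tcp_pos()); print(f,p[2],get_time())
    if f[2]<8: z=-.0005
    elif f[2]>22: z=.0004
    else: break
    zc=(zc if i else p[2])+z; movel(cad(.002,-.077,zc),v=.01); wait(.2)
wait(.5);print(np.array(get_ft_force())-f0,get_time())
im=read_camera("wrist");cv2.imwrite("pics/w5.png",im[...,::-1])
t=read_camera("top");cv2.imwrite("pics/w5b.png",np.hstack([im[:,150:480,::-1],cv2.resize(t[150:290,190:355,::-1],(471,400))]))
E
```

```text
hit False [ 0.5923 -0.0825  0.1501]
[ 0.174   0.0678 -0.1827] 0.1500527870718446 49.625
[-0.0437  1.5716  0.4621] 0.1495475628301348 50.075
[0.4601 0.6007 0.8734] 0.14907334370171557 50.525
[0.5585 0.1432 0.9785] 0.14859001894512947 50.975
[0.2358 0.7947 0.828 ] 0.14802605837194163 51.425
[0.0663 0.8137 0.8573] 0.14758198259178246 51.875
[1.1488 1.039  0.4038] 0.14705406365660295 52.325
[0.7634 0.9596 0.9152] 0.14652483752852796 52.775
[0.6472 1.461  0.4551] 53.725
```

View pics/w5b.png

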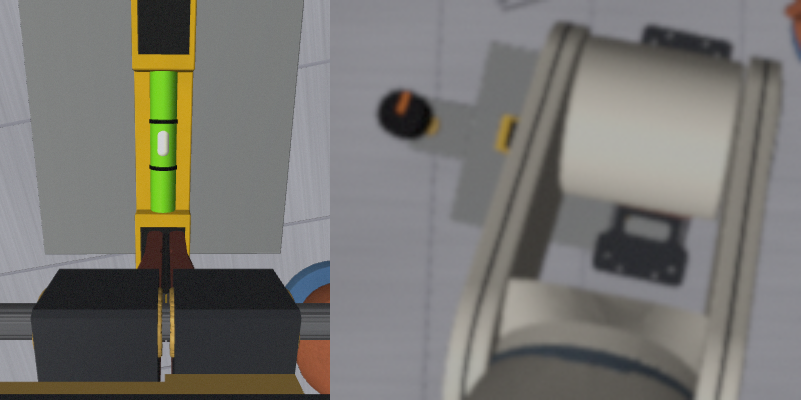

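The bubble is still between the lines: row 143, lines 121 and 168. The tips are over the pad but not touching, so they reach less far than the stated TCP, which also explains the first miss. I'll keep descending slowly until there is contact.

```bash
python3 - <<'E'
from h import *
f0=np.mean([get_ft_force() for _ in range(5)],0)
print("hit",movel(cad(.002,-.077,.118),v=.015,until_force=8),get_tcp_pos(),get_ft_force()-f0)
zc=get_tcp_pos()[2]
for i in range(10):
    wait(.2); f=np.array(get_ft_force())-f0; print(f,get_tcp_pos()[2],get_time())
    if f[2]<9: zc-=.0003
    elif f[2]>22: zc+=.0003
    else: break
    movel(cad(.002,-.077,zc),v=.01)
im=read_camera("wrist");cv2.imwrite("pics/w6.png",im[...,::-1])
H,S,V=cv2.split(cv2.cvtColor(im,cv2.COLOR_RGB2HSV))
gk=cnt((H>35)&(H<75)&(S>120)&(V>80))[0];x,y,w,h=cv2.boundingRect(gk);col=x+w//2;print(x,y,w,h)
b=cnt((S[y:y+h,col-4:col+5]<60)&(V[y:y+h,col-4:col+5]>140),8);print("bubble",[cv2.boundingRect(i)[1]+y+cv2.boundingRect(i)[3]/2 for i in b])
dk=V[y:y+h,col-7:col+8].mean(1);print("dark",[(i+y,int(dk[i])) for i in range(h) if dk[i]<np.median(dk)-40])
E
```

```text
hit True [ 0.5923 -0.0826  0.1353] [-1.8947  0.3585  3.905 ]
[-0.6707 -0.4222  4.4255] 0.1352842638981757 54.9417
[-2.0598 -0.2058  5.1664] 0.13530627335388504 55.3917
[-2.433   0.4199  6.7119] 0.1352822474012703 55.8417
[-2.7975 -0.3603  9.9548] 0.13529772713519173 56.2917
299 68 29 53
bubble []
dark [(68, 125), (120, 113)]
```

```bash
python3 - <<'E'
import cv2
from station import *
im=cv2.imread("pics/w6.png");cv2.imwrite("pics/w6c.png",cv2.resize(im[40:340,180:450],None,fx=2,fy=2))
print(get_ft_force(),get_time())
E
```

```text
[-2.83784248  1.81750013  9.15398882] 56.3417
```

View pics/w6c.png

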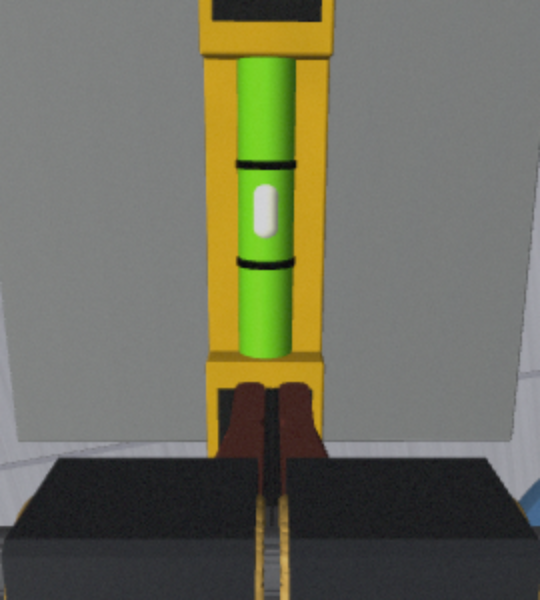

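The bubble is centred at row 210, with the lines at 163 and 263, and both fingers rest on the pad. I'll check that the force is steady and hand in.

```bash
python3 - <<'E'
from h import *
f=[]
for _ in range(5): wait(.1); f.append(get_ft_force()[2])
print(np.array(f),get_tcp_pos())
if 7<np.mean(f)<25: print(job_done(),get_time())
E
```

```text
[ 8.6123  9.8949  9.8392  9.4657 10.5668] [ 0.5924 -0.0826  0.1353]
the job is handed in; nothing more can be done
the job is handed in; nothing more can be done
```

I shut the drawer, laid the spirit level on the caddy, levelled it with the black knob, and handed the job in while still pressing on the level. The job was handed in at about 57 s of the 72 s allowed. No verdict is reported.

**Last checks**
- **Drawer:** flush in the top view after the push. I did not measure it again at the end.
- **Level:** lying upright along the line to the knob, about 2 mm off the middle across and 20–25 mm off along, away from the knob.
- **Knob:** one clockwise turn of 1.63 rad, then let go. The bubble went from about 16 mm off to centred.
- **Final push:** 8.6–10.6 N, steady over 0.5 s, on the end block away from the knob. The bubble was still centred between the lines.
- **Jebena, green box and tongs:** no sign of movement in the later pictures. I did not measure them at the end.

**What went wrong on the way**
- **First grasp:** the first two attempts, at the level's middle, closed on nothing. The fingertips seem to end about 25 mm short of the stated TCP, so they passed above the vial. Gripping an end block worked, and the level was not disturbed.
- **First press:** for the same reason it stopped above the level, and I went about 25 mm lower than planned until it touched.

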